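# Set the bearing end cap: bottom it out, back off a quarter turn, hold

### The arm

A 7-joint arm with a two-finger parallel gripper is mounted at the origin on the work surface; the furniture and walls round the work are solid. World frame = base frame: x ahead of the robot, y to its left, z up, the work surface at z = 0. Lengths are in m, angles in rad, forces in N, time in s.
With the tool pointing down it reaches from about 0.425 to 0.825 m from the base axis. Payload 3.6 kg.
Tool frame: the origin (TCP) lies between the finger pads, 19 mm behind the fingertips; this is the grasp point; z points along the fingers, y is the line along which they close (so a half turn about z gives the same grasp; the last joint's range is limited). The gripper opens to 85 mm and grips with 20 to 120 N. Pads are 22 mm wide; open, the fingers measure 114 mm over their backs; the gripper's body (76 mm by 85 mm) begins 54 mm behind the grasp point. The pads swing forward as they close: fully open they stand 13 mm farther back than shut.
Start: joints at [1.089, 0.615, -0.013, 1.423, 0.008, 1.103, -0.04], TCP at [0.286, -0.584, 0.25] pointing down, gripper open.
Joint ranges: [-3.12, 3.12], [-0.3, 2.06], [-1.34, 1.32], [0.26, 2.42], [-1.36, 4.5], [0.01, 1.98], [-2.84, 2.84]. Speed limits (rad/s): [2.79, 2.79, 3.14, 3.14, 3.14, 3.14, 3.14].

### API

Orientations are given as a unit quaternion [x, y, z, w].
In Python, from bench import ctrl, optics, regions_of gives the robot as it stands.
- The arm moves only by the tool pendant, called after "Emit:" as a command line: name --pt "numbers of a row" for each row, then --argument value for the rest. Schema: {"type":"object","properties":{"motion":{"type":"array","items":{"type":"array","items":{"type":"number"},"minItems":6,"maxItems":6},"minItems":1,"maxItems":5},"jaw":{"type":"number"},"only":{"type":"string"},"quiet":{"type":"boolean"},"lines":{"type":"string"}},"required":["motion"],"additionalProperties":false}. motion is a list of rows, 1 to 5 of them, each of 6 numbers: dx, dy, dz in fractions of the full range, 1 being 0.5 m, then a rotation vector rx, ry, rz in fractions of the full range, 1 being pi rad; each row is the pose to reach, as a shift and turn from the pose commanded when the call began, along the tool's axes at that moment; what a row does not reach only later rows make up. A row lasts 1/8 s, in which the tool goes at most 0.0625 m and 0.188 rad, less where a joint would pass 70% of its speed; a pose out of reach is approached as far as the arm can. jaw is the opening from 0.0 (shut) to 1.0 (fully open), set as the call begins (left out keeps the last). The fingers move at their own pace and stop on an object; the grip force is fixed at half the most. Time passes only in rows, so rows that do not move let the fingers close. The tool returns the time, the measured TCP pose, the force, the opening and the grip force at its end. only (a regular expression) keeps the lines of the reply that match it, lines (a string "A,B") keeps lines A to B, and quiet returns only ok. Input that does not fit is refused with a message, and nothing moves.
- ctrl.observe(): the state, without advancing time (a new reading comes with each control period).
- optics.snapshot(name): name is "scene" or "top" or "wrist"; returns a dict with "image" (420x560x3 uint8, blue, green, red), "fov_y" (degrees; the focal length in pixels is half the picture's height over the tangent of half this angle, whatever the lens; pixels are square), "cx", "cy" (the principal point, pixels), "D" ([k1, k2, p1, p2, k3] as OpenCV has them; the pictures are not rectified), "T" (4x4, takes a point from camera to world coordinates); the wrist camera has in their place "tool_from_camera" (4x4, takes a point from camera to tool coordinates, whose origin is the TCP and whose axes are the flange's). Camera axes: x right, y down, z forward; pixel columns grow to the right and rows downward; lengths in m; the calibration is good to about 2 mm. A picture is of the moment at which its call begins: read the wrist's pose just before it. There is no depth.
- ctrl.hand_in(): hands the job in; it is judged then, once.
Trained networks look in a picture, given as the dict that the camera call returned (one of the last four; its "shot" number tells which), for a name from the list of things; names that differ only in an ending like _2 or _b are one class to them, and where a whole thing is asked for, a point or a joint stands for the part that bears it (a point fixed in the world has none). Each returns a list of dicts, best first, with "score" (0 to 1); they miss things now and then, are a little off and sometimes report something else, mostly with a low value. They report only what shows in the picture. A call takes as long as a camera call. They do not tell look-alikes from the thing itself.
- regions_of(label, picture): "mask" (420x560 bool, what is visible of it) and "centre" ([column, row] in pixels, amid what is visible of it).
The state is a dict: "clock": time; "joint_pos": joint angles; "joint_velocities": joint speeds; "joint_efforts": joint torques, N m; "tcp_pos": TCP position; "tcp_rot": TCP orientation; "wrist_force": force on the tool from outside, world axes, zero at the start; "wrist_torque": the same for the moment, N m; "grip_width": opening from 0.0 (shut) to 1.0 (fully open); "grasp_force": force on a finger pad.
Only numpy, scipy, OpenCV 4.12 (cv2) and the standard library are available. Lean on these libraries where they do the work, as an engineer would, in place of code of your own. Each camera call takes 0.05 s, during which the arm holds its last target. There are 200 camera calls.

### The job

Screw the red knurled end cap down (clockwise) on the bearing cartridge until you feel it bottom out, then back it off a quarter turn to give the bearing its play. Finish still gripping the cap there, so that a colleague can lock it: the program ends while holding, do not let go. Leave the other things on the bench where they are.

Things in the scene. Friction and masses are not known exactly. Their poses are not given: they have to be found in the camera images.
- cartridge: Upright aluminium bearing cartridge, 60 mm across, on a dark base plate 110 x 90 x 12 mm, bolted down. Origin: centre of the plate's underside, on the bench; z up, the thread axis. Shoulder 55 mm above the bench, black graduations every 30 degrees (longer every 90); on it a steel seat collar, 36 mm across, top at 64 mm, on which the cap bottoms out.
- adjuster: The end cap as a whole: red knurled round cap, 42 mm across, 30 mm tall, already started on a right-handed thread of 6 mm pitch, on the cartridge's axis. Origin: centre of the cap's underside, 64 mm above the bench when bottomed out, up to 3 mm higher at the start; follows the cap up and down but not its turning.
- end_cap (a joint): Turning of the cap, rad: 0 = bottomed out (hard stop), growing as it is unscrewed (counter-clockwise from above), 1 mm of rise per 1.05 rad; starts between 1.9 and 3.0; stop at 3.6. Tightening is clockwise from above. Turning takes about 0.1 N m, so a moment well above that (0.5 N m) means the stop; the cap stays where it is left.
- cap_grip (a point): Point on the cap's axis 10 mm below its top (84 mm above the bench when bottomed out): grip the knurl here from above, across any diameter. Turns with the cap; x along the white line on the cap's top. Come from straight above: binders stand 320 mm high at x over 0.50, y -0.09 to 0.09, and an open case lid 170 mm high at x up to 0.42, y -0.04 to 0.18.
- squeeze_bottle: white wash bottle with red bent spout, 196 mm tall, 56 mm wide; bystander. Origin: centre of its underside.
- fixture_block: open black square fixture block, 64 x 62 x 68 mm; bystander. Origin: centre of its underside.
- hex_key: black L-shaped hex key, 78 mm long, lying flat; bystander. Origin: centre of its underside.
- micrometer: outside micrometer, 140 mm long, 19 mm high, lying flat; bystander. Origin: centre of its underside.
- loupe: black eye loupe, 40 mm across, 44 mm high; bystander. Origin: centre of its underside.
- v_block: steel V block, 45 x 40 x 34 mm; bystander. Origin: centre of its underside.
- screwdriver: screwdriver with yellow handle, 142 mm long, lying flat; bystander. Origin: centre of its underside.
Not all that is in view belongs to the job. Of the things shaped like the cartridge, the aluminium one is meant.

How it is judged:
On the way, in this order (a step that is already met when the one before it is completed fails the run):
1. the cap is screwed down until it bottoms out, turned by the fingers (value of joint end_cap below 0.06 rad and contact force between the fingers and adjuster above 5 N), for 0.2 s.
2. the cap is backed off a quarter turn and held (value of joint end_cap between 1.3 and 1.84 rad and contact force between the fingers and adjuster above 5 N and distance between the grasp point and cap_grip below 0.03 m), for 0.2 s.
At the end, for the whole second after the job is handed in: The cap, after having bottomed out (within 0.06 rad of its stop), stands a quarter turn (1.57 rad, give or take 0.27 rad) back from the stop, at rest, and the fingers still grip it with more than 5 N, the TCP within 30 mm of cap_grip (all of step 2 and velocity of joint end_cap between -0.1 and 0.1 rad/s); the arm keeps its last pose, push and grip.
It fails at once if one of the other things on the bench is moved by more than 15 mm (distance of any of squeeze_bottle, fixture_block, hex_key, micrometer, loupe, v_block, screwdriver from where it was at the start of the episode above 0.015 m).
It also fails if it takes over 61 s, if anything falls off the work surface, if the arm or the gripper's body presses on something with over 40 N, if the wrist force passes 120 N, or if a joint passes its speed limit or range.

## Working session

There is one attempt and no reset: what is moved stays moved. The work goes in short steps, Python scripts to look and compute and a tool call to move; the robot and the scene stay as the last step left them, time stands still between calls to the robot, and variables do not carry over. Pictures are saved under pics/ and viewed, at most 10 in all, crops included, and the job is handed in when it is done.

```bash
mkdir -p pics; ls; cat > h.py <<'E'
import numpy as np, cv2
from bench import ctrl, optics, regions_of
from scipy.spatial.transform import Rotation as R
def K(p):
    f=210/np.tan(np.radians(p["fov_y"])/2)
    return np.array([[f,0,p["cx"]],[0,f,p["cy"]],[0,0,1]])
def ray(p,uv,T=None):
    T=np.array(p["T"]) if T is None else T
    n=cv2.undistortPoints(np.array([[uv]],float),K(p),np.array(p["D"],float))[0,0]
    return T[:3,3],T[:3,:3]@np.array([n[0],n[1],1])
def atz(p,uv,z,T=None):
    o,d=ray(p,uv,T); return o+d*(z-o[2])/d[2]
def wristT(s,p):
    M=np.eye(4);M[:3,:3]=R.from_quat(s["tcp_rot"]).as_matrix();M[:3,3]=s["tcp_pos"]
    return M@np.array(p["tool_from_camera"])
E
python3 - <<'E'
from h import *
s=ctrl.observe();print({k:np.round(v,3).tolist() for k,v in s.items()})
ims=[]
for n in("scene","top"):
    p=optics.snapshot(n);cv2.imwrite(f"pics/{n}1.png",p["image"])
    if n=="top":print(np.round(p["T"],3))
    for l,z in(("cartridge",.055),("adjuster",.095)):
        for r in regions_of(l,p):print(n,l,round(r["score"],2),np.round(r["centre"]),r["mask"].sum(),np.round(atz(p,r["centre"],z),3))
E
```

```text
pics
{'clock': 0.0, 'joint_pos': [1.088, 0.616, -0.013, 1.425, 0.008, 1.103, -0.04], 'joint_velocities': [0.001, -0.001, 0.002, -0.002, 0.001, 0.0, -0.001], 'joint_efforts': [-0.0, -46.921, 0.259, -17.103, 0.01, 0.01, 0.0], 'tcp_pos': [0.286, -0.583, 0.249], 'tcp_rot': [0.974, 0.226, -0.0, -0.001], 'wrist_force': [0.028, 0.251, 0.086], 'wrist_torque': [0.004, -0.011, -0.015], 'grasp_force': 0.0, 'grip_width': 1.001}
scene cartridge 0.85 [357. 298.] 1386 [ 0.208 -0.25   0.055]
scene adjuster 0.63 [359. 278.] 258 [ 0.236 -0.239  0.095]
[[ 2.000e-03 -9.980e-01  6.800e-02  3.670e-01]
 [-1.000e+00 -1.000e-03  1.200e-02  1.240e-01]
 [-1.200e-02 -6.800e-02 -9.980e-01  1.492e+00]
 [ 0.000e+00  0.000e+00  0.000e+00  1.000e+00]]
top cartridge 0.85 [410. 282.] 1240 [ 0.256 -0.22   0.055]
top cartridge 0.82 [271. 192.] 1085 [0.508 0.173 0.055]
top adjuster 0.72 [272. 192.] 181 [0.505 0.169 0.095]
top adjuster 0.66 [420. 281.] 209 [ 0.262 -0.236  0.095]
```

View pics/top1.png

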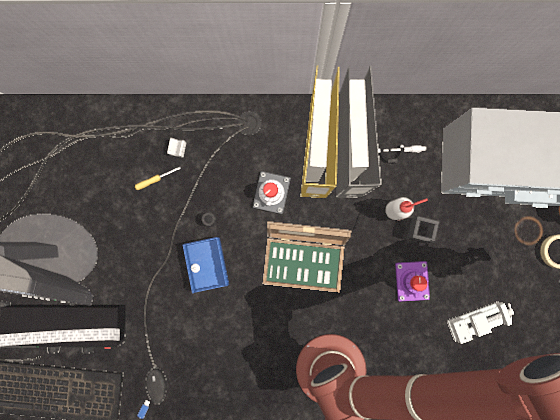

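View pics/scene1.png

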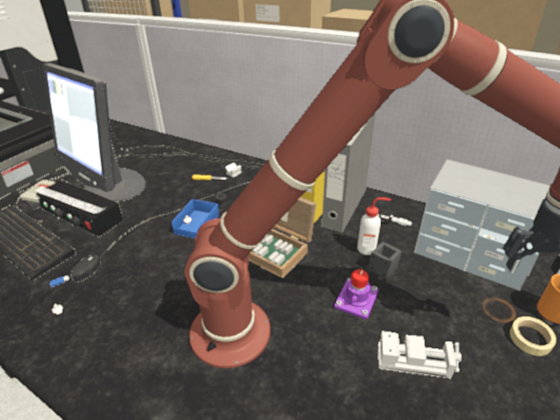

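```bash
python3 - <<'E'
import cv2,numpy as np
a=cv2.imread("pics/top1.png")
c=[cv2.resize(a[y-40:y+40,x-50:x+50],None,fx=4,fy=4,interpolation=2) for x,y in((410,282),(271,192))]
cv2.imwrite("pics/crop1.png",np.hstack(c))
E
```

```text
(no output)
```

View pics/crop1.png

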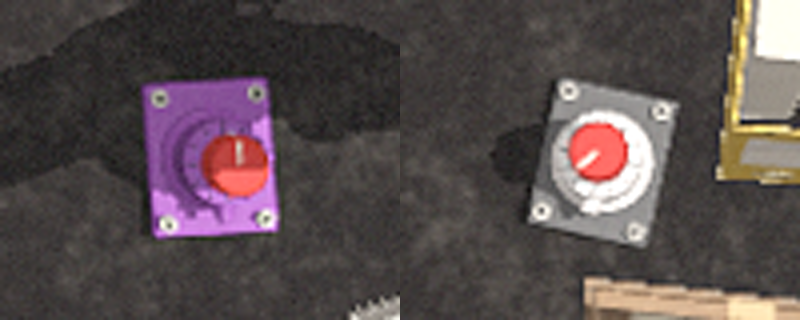

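Candidates: the purple cartridge at top-view (410,282) and the grey/aluminium one at (271,192). The second fits "aluminium with dark plate", and the crop confirms a silver body with black graduations. The target cap is at about (0.505, 0.169). I lift first to clear the 320 mm binders.

Careful with the scale: shifts go in shares of 0.5 m and turns go in shares of pi rad. That gives: -0.17 m / 0.5 = -0.34, -0.12 m / 0.5 = -0.24, -0.1 rad / 3.1416 = -0.0318.

Emit:
pendant --pt "0 0 -0.12 0 0 0" --pt "0 0 -0.24 0 0 0" --pt "0 0 -0.34 0 0 0" --pt "0 0 -0.34 0 0 -0.0318" --jaw 1.0

```text
clock: 0.8
tcp_pos: [0.2868, -0.5849, 0.4258]
tcp_rot: [0.961, 0.276, 0.001, 0.006]
wrist_force: [-0.4, 0.2, -0.4]
grip_width: 1.0
grasp_force: 0.0
```

```bash
python3 - <<'E'
from h import *
s=ctrl.observe();print(np.round(s["joint_pos"],3),np.round(s["tcp_pos"],3));Rm=R.from_quat(s["tcp_rot"])
for w in [(.40,-.30,.42),(.49,0,.42),(.505,.169,.42)]:print(np.round(Rm.inv().apply(np.array(w)-s["tcp_pos"]),3))
E
```

```text
[ 1.096  0.526 -0.029  1.094  0.015  1.51   0.058] [ 0.287 -0.585  0.426]
[ 0.247 -0.182  0.004]
[ 0.482 -0.388  0.001]
[ 0.584 -0.524 -0.001]
```

Converted, 0.247 m / 0.5 = 0.494, -0.182 m / 0.5 = -0.364, -0.85 rad / 3.1416 = -0.2706.

Emit:
pendant --pt "0.1 -0.072 0 0 0 -0.0541" --pt "0.2 -0.146 0 0 0 -0.1082" --pt "0.3 -0.22 0 0 0 -0.1623" --pt "0.4 -0.292 0 0 0 -0.2165" --pt "0.494 -0.364 0 0 0 -0.2706"

```text
clock: 1.42
tcp_pos: [0.4005, -0.2965, 0.4202]
tcp_rot: [0.761, 0.649, 0.0, 0.0]
wrist_force: [1.1, -1.7, 0.1]
grip_width: 1.005
grasp_force: 0.0
```

```bash
python3 - <<'E'
from h import *
s=ctrl.observe();print(np.round(s["joint_pos"],3),np.round(s["tcp_pos"],3));Rm=R.from_quat(s["tcp_rot"])
for w in [(.49,0,.42),(.505,.169,.42)]:print(np.round(Rm.inv().apply(np.array(w)-s["tcp_pos"]),3))
E
```

```text
[ 0.818  0.259 -0.303  1.539  0.078  1.355  0.349] [ 0.4   -0.296  0.42 ]
[0.307 0.042 0.   ]
[0.476 0.03  0.   ]
```

Converted, 0.3 m / 0.5 = 0.6, 0.06 m / 0.5 = 0.12, -0.85 rad / 3.1416 = -0.2706.

Emit:
pendant --pt "0.12 0.02 0 0 0 -0.0541" --pt "0.24 0.04 0 0 0 -0.1082" --pt "0.36 0.056 0 0 0 -0.1623" --pt "0.48 0.07 0 0 0 -0.2165" --pt "0.6 0.084 0 0 0 -0.2706"

```text
clock: 2.05
tcp_pos: [0.4908, -0.0081, 0.4203]
tcp_rot: [0.426, 0.905, -0.0, 0.001]
wrist_force: [0.1, -1.0, -0.9]
grip_width: 1.003
grasp_force: 0.0
```

```bash
python3 - <<'E'
from h import *
s=ctrl.observe();print(np.round(s["joint_pos"],3),np.round(s["tcp_pos"],3));Rm=R.from_quat(s["tcp_rot"])
for w in [(.505,.169,.42)]:print(np.round(Rm.inv().apply(np.array(w)-s["tcp_pos"]),3))
E
```

```text
[ 0.42   0.276 -0.61   1.55   0.161  1.365  0.486] [ 0.491 -0.008  0.42 ]
[0.128 0.124 0.   ]
```

Converted, 0.128 m / 0.5 = 0.256, 0.124 m / 0.5 = 0.248, -0.9 rad / 3.1416 = -0.2865.

Emit:
pendant --pt "0.086 0.082 0 0 0 -0.0573" --pt "0.17 0.164 0 0 0 -0.1146" --pt "0.256 0.248 0 0 0 -0.1719" --pt "0.256 0.248 0 0 0 -0.2292" --pt "0.256 0.248 0 0 0 -0.2865"

```text
clock: 2.68
tcp_pos: [0.5054, 0.169, 0.4199]
tcp_rot: [-0.011, 1.0, -0.0, -0.0]
wrist_force: [0.3, -0.9, -0.5]
grip_width: 1.0
grasp_force: 0.0
```

```bash
python3 - <<'E'
from h import *
s=ctrl.observe();print(np.round(s["joint_pos"],3),np.round(s["tcp_pos"],3))
p=optics.snapshot("wrist");cv2.imwrite("pics/w1.png",p["image"]);T=wristT(s,p)
for l,z in(("cartridge",.055),("adjuster",.096),("end_cap",.096)):
    for r in regions_of(l,p):print(l,round(r["score"],2),np.round(r["centre"]),r["mask"].sum(),np.round(atz(p,r["centre"],z,T),4))
E
```

```text
[ 0.188  0.406 -0.857  1.441  0.306  1.433  0.923] [0.505 0.169 0.42 ]
cartridge 0.67 [32. 19.] 2219 [ 0.2897 -0.204   0.055 ]
cartridge 0.58 [275. 163.] 3148 [0.5037 0.1641 0.055 ]
adjuster 0.81 [278. 173.] 664 [0.5115 0.1689 0.096 ]
adjuster 0.39 [7. 0.] 93 [ 0.2741 -0.2086  0.096 ]
end_cap 0.66 [279. 172.] 693 [0.5101 0.1705 0.096 ]
```

View pics/w1.png

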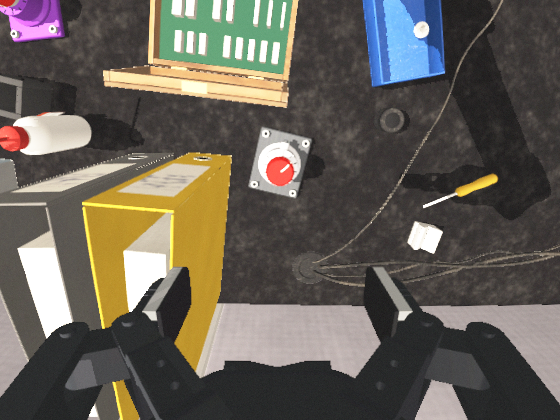

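Cap is at wrist pixel (279,172), with binders at lower left and lid at top, so the column above it is clear. I keep unwinding counter-clockwise while descending partway.

Converted, 0.16 m / 0.5 = 0.32, -0.005 m / 0.5 = -0.01, -0.9 rad / 3.1416 = -0.2865.

Emit:
pendant --pt "-0.01 0 0.08 0 0 -0.0573" --pt "-0.01 0.002 0.16 0 0 -0.1146" --pt "-0.01 0.002 0.24 0 0 -0.1719" --pt "-0.01 0.002 0.32 0 0 -0.2292" --pt "-0.01 0.002 0.32 0 0 -0.2865"

```text
clock: 3.5
tcp_pos: [0.5093, 0.1669, 0.2568]
tcp_rot: [-0.443, 0.897, -0.0, -0.004]
wrist_force: [-0.1, 0.0, 0.5]
grip_width: 1.003
grasp_force: 0.0
```

Emit:
pendant --pt "0 0 0 0 0 -0.0573" --pt "0 0 0 0 0 -0.1146" --pt "0 0 0 0 0 -0.1719" --pt "0 0 0 0 0 -0.2165" --pt "0 0 0 0 0 -0.2165"

```text
clock: 4.12
tcp_pos: [0.5108, 0.1685, 0.2598]
tcp_rot: [0.714, -0.7, -0.0, 0.0]
wrist_force: [-0.3, 0.6, -1.0]
grip_width: 0.997
grasp_force: 0.0
```

```bash
python3 - <<'E'
from h import *
s=ctrl.observe();print(np.round(s["joint_pos"],3),np.round(s["tcp_pos"],3))
p=optics.snapshot("wrist");cv2.imwrite("pics/w2.png",p["image"]);T=wristT(s,p);print(np.round(p["tool_from_camera"],3))
for l,z in(("cartridge",.055),("adjuster",.096)):
    for r in regions_of(l,p):
      (c,rad)=cv2.minEnclosingCircle(np.argwhere(r["mask"])[:,::-1].astype(np.float32))
      print(l,round(r["score"],2),np.round(r["centre"]),r["mask"].sum(),c,rad,np.round(atz(p,r["centre"],z,T),4))
q=optics.snapshot("top")
for r in regions_of("adjuster",q):print(r["score"],r["centre"],np.round(atz(q,r["centre"],.096),4))
E
```

```text
[ 0.336  0.693 -1.2    1.715  0.685  1.225  2.123] [0.511 0.169 0.26 ]
[[-0.001 -0.951 -0.308  0.08 ]
 [ 1.    -0.001 -0.001  0.001]
 [ 0.001 -0.308  0.951 -0.124]
 [ 0.     0.     0.     1.   ]]
cartridge 0.77 [275. 181.] 6222 (276.5, 179.5) 54.11571502685547 [0.5126 0.16   0.055 ]
adjuster 0.91 [276. 200.] 1584 (277.0, 197.5) 23.048959732055664 [0.511  0.1702 0.096 ]
0.7 [428.8, 217.7] [ 0.4345 -0.2628  0.096 ]
```

View pics/w2.png

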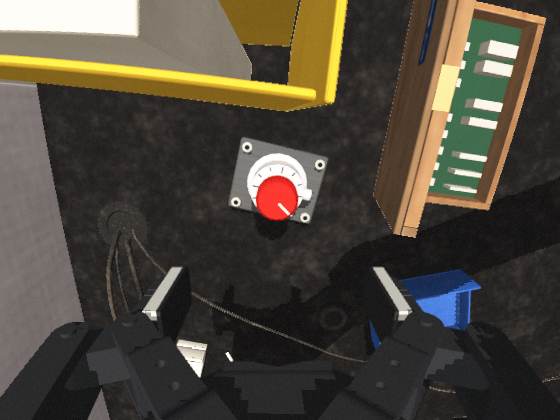

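The cap is confirmed at pixel (276,200), at (0.511, 0.170). I turn clockwise 0.6 so the camera side faces away from the binder (last-joint range still suffices), then descend.

Converted, 0.11 m / 0.5 = 0.22, -0.0015 m / 0.5 = -0.003, 0.6 rad / 3.1416 = 0.191.

Emit:
pendant --pt "-0.003 0 0 0 0 0.0573" --pt "-0.003 0 0.02 0 0 0.1146" --pt "-0.003 0 0.08 0 0 0.1592" --pt "-0.003 0 0.16 0 0 0.191" --pt "-0.003 0 0.22 0 0 0.191"

```text
clock: 5.0
tcp_pos: [0.5104, 0.1701, 0.149]
tcp_rot: [-0.476, 0.879, -0.001, -0.0]
wrist_force: [1.2, -0.5, 0.2]
grip_width: 1.0
grasp_force: 0.0
```

```bash
python3 - <<'E'
from h import *
s=ctrl.observe();p=optics.snapshot("wrist");T=wristT(s,p)
for r in regions_of("adjuster",p):
  print(r["score"],np.round(r["centre"]),np.round(atz(p,r["centre"],.096,T),4))
  v=cv2.cvtColor(p["image"],cv2.COLOR_BGR2HSV)
s=ctrl.observe();print(np.round(s["joint_pos"],3),np.round(s["tcp_pos"],4));Rm=R.from_quat(s["tcp_rot"])
print(np.round(Rm.inv().apply(np.array([.511,.170,.087])-s["tcp_pos"]),4))
cv2.imwrite("pics/w3.png",p["image"])
E
```

```text
0.73 [276. 238.] [0.5078 0.166  0.096 ]
[ 0.2    0.743 -0.927  1.851  0.734  0.94   1.496] [0.509  0.169  0.1474]
[-0.0023 -0.0014  0.0603]
```

View pics/w3.png

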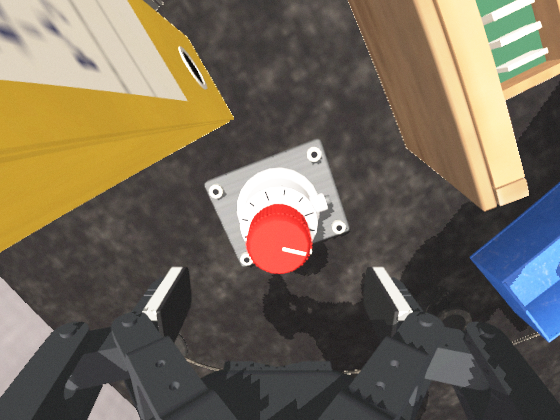

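The cap top is centred near (279,246), so it sits centrally between the fingers. I descend onto it.

Converted, 0.061 m / 0.5 = 0.122, 0.058 m / 0.5 = 0.116.

Emit:
pendant --pt "-0.002 0 0.05 0 0 0" --pt "-0.002 -0.002 0.09 0 0 0" --pt "-0.002 -0.002 0.116 0 0 0" --pt "-0.002 -0.002 0.122 0 0 0" --pt "-0.002 -0.002 0.122 0 0 0"

```text
clock: 5.72
tcp_pos: [0.5122, 0.1711, 0.0894]
tcp_rot: [-0.477, 0.879, 0.0, 0.0]
wrist_force: [0.2, 0.3, -0.3]
grip_width: 0.998
grasp_force: 0.0
```

Emit:
pendant --pt "0 0 0 0 0 0" --pt "0 0 0 0 0 0" --pt "0 0 0 0 0 0" --pt "0 0 0 0 0 0" --pt "0 0 0 0 0 0" --jaw 0.0

```text
clock: 6.35
tcp_pos: [0.5107, 0.172, 0.0901]
tcp_rot: [-0.477, 0.879, 0.001, -0.0]
wrist_force: [-2.9, 0.1, 6.4]
grip_width: 0.472
grasp_force: 59.8
```

```bash
python3 - <<'E'
from h import *
s=ctrl.observe();print({k:np.round(v,3).tolist() for k,v in s.items()})
E
```

```text
{'clock': 6.35, 'joint_pos': [0.153, 0.817, -0.854, 1.894, 0.833, 0.834, 1.417], 'joint_velocities': [-0.001, -0.001, -0.001, 0.0, -0.001, -0.0, 0.001], 'joint_efforts': [0.728, -39.49, -8.051, -10.234, 0.757, -0.316, 0.042], 'tcp_pos': [0.511, 0.172, 0.09], 'tcp_rot': [-0.477, 0.879, 0.001, -0.0], 'wrist_force': [-2.869, 0.146, 6.428], 'wrist_torque': [0.088, 0.735, -0.054], 'grasp_force': 59.774, 'grip_width': 0.472}
```

Gripped with 60 N. Now I turn clockwise, following the thread down by about 1 mm/rad.

Converted, 0.0009 m / 0.5 = 0.0018, 0.0007 m / 0.5 = 0.0014, 0.9 rad / 3.1416 = 0.2865.

```bash
cat > st.py <<'E'
from h import *
s=ctrl.observe();print(np.round(s["joint_pos"],2),np.round(s["wrist_force"],1),"torque",np.round(s["wrist_torque"],2),"yaw",round(2*np.arctan2(s["tcp_rot"][1],s["tcp_rot"][0]),3),np.round(s["tcp_pos"],4))
E
```

Emit:
pendant --pt "0 0 0.0004 0 0 0.0573" --pt "0 0 0.0008 0 0 0.1146" --pt "0 0 0.001 0 0 0.1719" --pt "0 0 0.0014 0 0 0.2292" --pt "0 0 0.0018 0 0 0.2865"

```text
clock: 6.98
tcp_pos: [0.5104, 0.1726, 0.0892]
tcp_rot: [-0.045, 0.999, 0.001, -0.001]
wrist_force: [-3.8, 1.9, 4.8]
grip_width: 0.472
grasp_force: 59.8
```

```bash
python3 st.py
```

```text
[ 0.03  0.74 -0.62  1.9   0.64  0.71  0.68] [-3.8  1.9  4.8] torque [0.26 0.88 0.13] yaw 3.232 [0.5104 0.1726 0.0892]
```

Emit:
pendant --pt "0 0 0.0004 0 0 0.0573" --pt "0 0 0.0008 0 0 0.1146" --pt "0 0 0.001 0 0 0.1719" --pt "0 0 0.0014 0 0 0.2292" --pt "0 0 0.0014 0 0 0.2292"

```text
clock: 7.6
tcp_pos: [0.5105, 0.1731, 0.0885]
tcp_rot: [0.307, 0.952, 0.001, -0.001]
wrist_force: [-4.3, 2.7, 7.6]
grip_width: 0.469
grasp_force: 60.0
```

```bash
python3 st.py
```

```text
[-0.09  0.7  -0.43  1.9   0.46  0.64  0.14] [-4.3  2.7  7.6] torque [ 0.53  0.93 -0.12] yaw 2.519 [0.5105 0.1731 0.0885]
```

Converted, 0.0003 m / 0.5 = 0.0006, 0.0002 m / 0.5 = 0.0004, 0.3 rad / 3.1416 = 0.0955.

Emit:
pendant --pt "0 0 0.0002 0 0 0.0318" --pt "0 0 0.0004 0 0 0.0637" --pt "0 0 0.0006 0 0 0.0955" --pt "0 0 0.0006 0 0 0.0955"

```text
clock: 8.1
tcp_pos: [0.5107, 0.1733, 0.0882]
tcp_rot: [0.445, 0.896, 0.001, -0.001]
wrist_force: [-3.8, 2.8, 7.7]
grip_width: 0.468
grasp_force: 60.1
```

```bash
python3 st.py
```

```text
[-0.14  0.69 -0.35  1.9   0.38  0.62 -0.08] [-3.8  2.8  7.7] torque [ 0.56  0.89 -0.08] yaw 2.219 [0.5107 0.1733 0.0882]
```

Emit:
pendant --pt "0 0 0.0002 0 0 0.0318" --pt "0 0 0.0004 0 0 0.0637" --pt "0 0 0.0006 0 0 0.0955" --pt "0 0 0.0006 0 0 0.0955"

```text
clock: 8.6
tcp_pos: [0.5109, 0.1735, 0.0879]
tcp_rot: [0.574, 0.819, 0.001, -0.001]
wrist_force: [-3.9, 3.6, 7.1]
grip_width: 0.47
grasp_force: 60.1
```

```bash
python3 st.py
```

```text
[-0.2   0.68 -0.26  1.9   0.29  0.6  -0.3 ] [-3.9  3.6  7.1] torque [ 0.65  0.87 -0.1 ] yaw 1.919 [0.5109 0.1735 0.0879]
```

Converted, 0.0003 m / 0.5 = 0.0006, 0.0002 m / 0.5 = 0.0004, 0.3 rad / 3.1416 = 0.0955.

Emit:
pendant --pt "0 0 0.0002 0 0 0.0318" --pt "0 0 0.0004 0 0 0.0637" --pt "0 0 0.0006 0 0 0.0955" --pt "0 0 0.0006 0 0 0.0955"

```text
clock: 9.1
tcp_pos: [0.5112, 0.1735, 0.0876]
tcp_rot: [0.69, 0.724, 0.001, -0.001]
wrist_force: [-3.3, 3.6, 7.9]
grip_width: 0.472
grasp_force: 60.1
```

```bash
python3 st.py
```

```text
[-0.25  0.67 -0.18  1.91  0.2   0.58 -0.51] [-3.3  3.6  7.9] torque [ 0.69  0.79 -0.06] yaw 1.619 [0.5112 0.1735 0.0876]
```

Emit:
pendant --pt "0 0 0.0002 0 0 0.0318" --pt "0 0 0.0004 0 0 0.0637" --pt "0 0 0.0004 0 0 0.0637"

```text
clock: 9.48
tcp_pos: [0.511, 0.1713, 0.0874]
tcp_rot: [0.759, 0.651, -0.001, -0.0]
wrist_force: [-3.5, 1.1, 9.8]
grip_width: 0.473
grasp_force: 60.6
```

```bash
python3 st.py
```

```text
[-0.28  0.67 -0.12  1.91  0.14  0.58 -0.65] [-3.5  1.1  9.8] torque [ 0.08  0.84 -0.15] yaw 1.418 [0.511  0.1713 0.0874]
```

Converted, 0.0002 m / 0.5 = 0.0004, 0.0001 m / 0.5 = 0.0002, 0.2 rad / 3.1416 = 0.0637.

Emit:
pendant --pt "0 0 0.0002 0 0 0.0318" --pt "0 0 0.0004 0 0 0.0637" --pt "0 0 0.0004 0 0 0.0637"

```text
clock: 9.85
tcp_pos: [0.5115, 0.1733, 0.0872]
tcp_rot: [0.817, 0.577, 0.001, -0.0]
wrist_force: [-2.9, 1.8, 6.0]
grip_width: 0.472
grasp_force: 61.1
```

```bash
python3 st.py
```

```text
[-0.32  0.67 -0.07  1.91  0.08  0.57 -0.78] [-2.9  1.8  6. ] torque [0.37 0.5  1.28] yaw 1.229 [0.5115 0.1733 0.0872]
```

Emit:
pendant --pt "0 0 0.0002 0 0 0.0318" --pt "0 0 0.0002 0 0 0.0637" --pt "0 0 0.0002 0 0 0.0637"

```text
clock: 10.22
tcp_pos: [0.5117, 0.1734, 0.087]
tcp_rot: [0.871, 0.491, 0.001, -0.001]
wrist_force: [-2.3, 2.9, 6.2]
grip_width: 0.47
grasp_force: 61.7
```

```bash
python3 - <<'E'
from h import *
exec(open("st.py").read())
p=optics.snapshot("wrist");cv2.imwrite("pics/w4.png",p["image"])
E
```

```text
[-0.36  0.67 -0.01  1.91  0.01  0.56 -0.92] [-2.3  2.9  6.2] torque [0.64 0.45 0.79] yaw 1.026 [0.5117 0.1734 0.087 ]
```

View pics/w4.png

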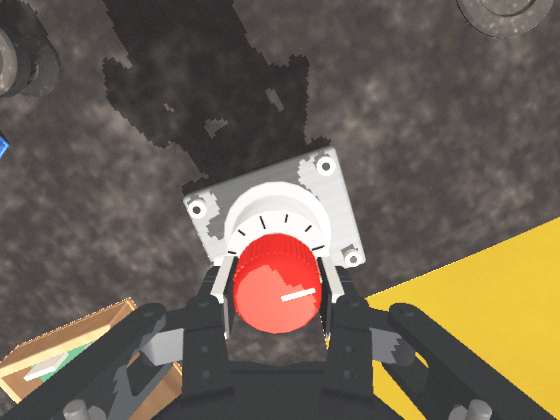

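The moment rose to 1.3 then 0.8 N m. The white line, now from (281,298) to (314,291), has turned about 20° back relative to the fingers since the grip, so the cap is on its stop and the pads slipped slightly. I hold briefly to settle, then back off a quarter turn.

Converted, 0.04 rad / 3.1416 = 0.0127.

Emit:
pendant --pt "0 0 0 0 0 0.0127" --pt "0 0 0 0 0 0.0127" --pt "0 0 0 0 0 0.0127" --pt "0 0 0 0 0 0.0127"

```text
clock: 10.78
tcp_pos: [0.5117, 0.1734, 0.0869]
tcp_rot: [0.88, 0.475, 0.001, -0.001]
wrist_force: [-2.3, 1.9, 6.4]
grip_width: 0.468
grasp_force: 61.7
```

```bash
python3 - <<'E'
from h import *
exec(open("st.py").read())
p=optics.snapshot("wrist");cv2.imwrite("pics/w5.png",p["image"])
E
```

```text
[-0.36  0.67 -0.    1.91  0.    0.56 -0.95] [-2.3  1.9  6.4] torque [0.48 0.44 1.53] yaw 0.99 [0.5117 0.1734 0.0869]
```

Emit:
pendant --pt "0 0 -0.0002 0 0 -0.0509" --pt "0 0 -0.0006 0 0 -0.1019" --pt "0 0 -0.0008 0 0 -0.1528" --pt "0 0 -0.0012 0 0 -0.2037" --pt "0 0 -0.0016 0 0 -0.2546"

```text
clock: 11.45
tcp_pos: [0.511, 0.1735, 0.0877]
tcp_rot: [0.628, 0.778, 0.001, -0.001]
wrist_force: [-3.8, 3.8, 5.4]
grip_width: 0.47
grasp_force: 61.5
```

```bash
python3 st.py
```

```text
[-0.22  0.67 -0.23  1.91  0.25  0.59 -0.39] [-3.8  3.8  5.4] torque [ 0.82  0.75 -0.15] yaw 1.784 [0.511  0.1735 0.0877]
```

Emit:
pendant --pt "0 0 -0.0002 0 0 -0.0509" --pt "0 0 -0.0006 0 0 -0.1019" --pt "0 0 -0.0008 0 0 -0.1528" --pt "0 0 -0.0012 0 0 -0.2037" --pt "0 0 -0.0016 0 0 -0.2546"

```text
clock: 12.08
tcp_pos: [0.5105, 0.1732, 0.0885]
tcp_rot: [0.275, 0.961, 0.001, -0.001]
wrist_force: [-5.1, 2.9, 6.7]
grip_width: 0.473
grasp_force: 61.5
```

Emit:
pendant --pt "0 0 0 0 0 0" --pt "0 0 0 0 0 0" --pt "0 0 0 0 0 0" --pt "0 0 0 0 0 0"

```text
clock: 12.58
tcp_pos: [0.5105, 0.1732, 0.0884]
tcp_rot: [0.277, 0.961, 0.001, -0.001]
wrist_force: [-4.4, 3.5, 7.3]
grip_width: 0.473
grasp_force: 61.8
```

```bash
python3 - <<'E'
from h import *
exec(open("st.py").read())
p=optics.snapshot("wrist");cv2.imwrite("pics/w6.png",p["image"])
a=cv2.imread("pics/w5.png")[200:370,180:380];b=p["image"][200:370,180:380]
cv2.imwrite("pics/cmp.png",cv2.resize(np.hstack([a,b]),None,fx=2,fy=2))
E
```

```text
[-0.08  0.7  -0.45  1.9   0.48  0.65  0.18] [-4.4  3.5  7.3] torque [0.64 0.97 0.12] yaw 2.58 [0.5105 0.1732 0.0884]
```

View pics/cmp.png

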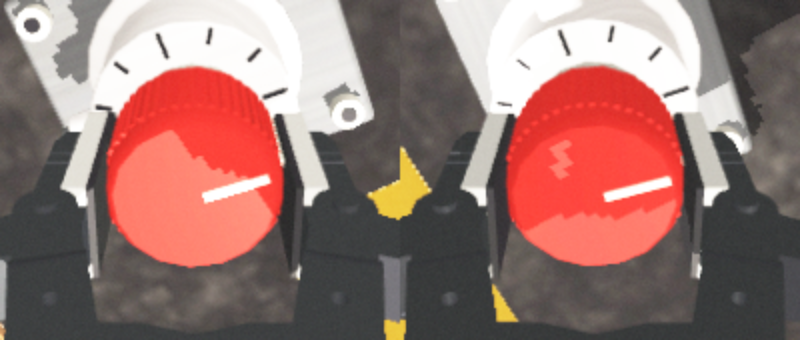

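In both crops the white line sits at the same angle between the fingers, so there was no slip. The cap turned back 1.59 rad and is held with 62 N.

```bash
python3 -c "from bench import ctrl;print(ctrl.hand_in())"
```

```text
the job is handed in; nothing more can be done
None
```

The aluminium cartridge's cap was screwed down until it bottomed out, backed off 1.59 rad (about a quarter turn), and handed in still gripped at 62 N; the hand-in gave no verdict.

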